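# Swap the carton at the back of the stock rack

## Task

The red-label carton at the back of the blue rack is wanted for a job: first stand the fuse cap that lies on it and the brown lamp holder in front of it upright in the grey tray, then stand the red-label carton upright in the middle of the green tray. Then put the blue-label carton from the front of the bench upright and square into the middle of the emptied rear bay, and put the other two back: the fuse cap, same way up, on the middle of that carton's top, the lamp holder upright on the round yellow mark. Leave the insulator, the black tape roll and the loose fuse where they are.

Things in the scene. Friction and masses are not known exactly. Their poses are not given: they have to be found in the camera images.
- fuse_carton: Small closed carton with a red-label design, 58 (x) x 95 (y) x 48 (z) mm, about 0.12 kg. Starts in the rear bay of the blue rack, its axes along the rack's, with the fuse cap on top. Too long to grip across y: grip its 58 mm width. Origin: centre of its underside, z up.
- clip_carton: Small closed carton with a blue-label design, 60 (x) x 85 (y) x 60 (z) mm, about 0.12 kg, standing alone near the front edge of the bench (the two cartons far back on the bench beyond the rack belong to the room and are not meant). It goes into the rear bay with its 60 mm side along the rack's x (85 mm across the bay; either way round). Origin: centre of its underside, z up.
- fuse_cap: White porcelain screw cap of a fuse, round, 41 mm across and 30 mm high, about 0.075 kg; starts on top of the red-label carton. Origin: centre of its underside, z up.
- lampholder: Dark brown moulded lamp holder, round, 62 mm high, 43 mm across its skirt and narrower towards the top (grip about 25 mm above its underside), about 0.07 kg; starts on the yellow mark in front of the red-label carton, about 12 mm from it. Origin: centre of its underside, z up.
- stock_rack: Blue sheet-metal rack fixed to the bench. Origin: underside of its floor below the centre of the rear bay; floor top 6 mm above it; -x is its open front. The rear bay is a white painted outline 69 x 106 mm centred on the origin. Side walls 40 mm high above the floor stand at y = +-68 mm (4 mm thick, from x = -30 mm back), a back wall 55 mm high above the floor at x = +76 mm. The round yellow mark, 52 mm across, is centred at x = -62 mm, y = 0; there are no walls beside it.
- side_tray: Grey shallow tray fixed to the bench, 120 (x) x 180 (y) mm outside, 12 mm high, walls and floor 4 mm thick: the side area, empty at the start, for the fuse cap and the lamp holder side by side. Origin: centre of its underside, so its floor is 4 mm above the origin.
- job_tray: Green shallow tray fixed to the bench, 130 (x) x 160 (y) mm outside, 12 mm high, walls and floor 4 mm thick, empty at the start: the place for the red-label carton. Origin: centre of its underside, so its floor is 4 mm above the origin.
- insulator: White porcelain bobbin insulator, 42 mm across, 46 mm high, loose on the bench to the left of the rack; leave it alone. Origin: centre of its underside.
- black_tape: Roll of black tape lying flat, 58 mm across, 19 mm high, loose on the bench to the right of the rack; leave it alone. Origin: centre of its underside.
- green_fuse: White fuse cartridge with a green ring, 23 mm across, 50 mm high, standing loose on the bench to the left of the rack; leave it alone. Origin: centre of its underside.
Mind the look-alikes: they are no part of the job. Leave any pink look-alike of the fuse_carton alone.

How it is judged:
By the outcome, as a careful person would: the job done as asked, in the order asked, and still so for the second after the job is handed in, with the robot touching nothing.
It also fails if it takes over 144 s, if anything falls off the work surface, if the arm or the gripper's body presses on something with over 40 N, if the wrist force passes 120 N, or if a joint passes its speed limit or range.

## Robot

A 6-joint arm with a two-finger parallel gripper is mounted at the origin on a cart in front of the work surface, level with it; the furniture and walls round the work are solid. World frame = base frame: x ahead of the robot, y to its left, z up, the work surface at z = 0. Lengths are in m, angles in rad, forces in N, time in s.
With the tool pointing down it reaches from about 0.3 to 0.875 m from the base axis. Payload 4.2 kg.
Tool frame: the origin (TCP) lies at the very end of the fingers, on their centre line; the grasp point (between the pads) lies behind it (arm.hold_point_z is the z of the grasp point in the tool frame, in m); z points along the fingers, y is the line along which they close (so a half turn about z gives the same grasp; the last joint's range is limited). The gripper opens to 85 mm and grips with 20 to 120 N. Pads are 22 mm wide; open, the fingers measure 114 mm over their backs; the gripper's body (76 mm by 85 mm) begins 54 mm behind the grasp point. The pads swing forward as they close: fully open they stand 13 mm farther back than shut.
Start: joints at [-1.188, 0.32, 1.565, -0, 1.257, -0.02], TCP at [0.225, -0.529, 0.231] pointing down, gripper open.
Joint ranges: [-3.11, 3.11], [-0.84, 2.01], [0.21, 2.61], [-1.34, 4.49], [0.05, 2.63], [-2.56, 2.56]. Speed limits (rad/s): [2.57, 2.57, 3.14, 3.14, 3.14, 3.14].

## Interface

Orientations are given as a unit quaternion [x, y, z, w].
In Python, from plant import arm, solver, viewer, ticket gives the robot as it stands. Calls block until the motion is done:
- arm.movep(position, orientation): joint-space move of the TCP to a pose.
- arm.movel(position, feed=0.15, rotation=None, contact_N=None): straight line of the TCP; rotation=None keeps the orientation; feed is the mean speed in m/s. With contact_N (N) it stops when the force on the tool has changed by that much, and returns True; else False.
- arm.set_joints(angles): joint-space move.
- arm.grip(opening, f_grip=None): finger opening in m; f_grip is the grip in N (None keeps the last); returns when the fingers have stopped.
- arm.sleep(seconds).
- solver.inverse_kinematics(position, orientation): joint angles nearest the present ones, or None.
- arm.state(): the state.
- viewer.snapshot(name): name is "side" or "top"; returns (picture, depth): 384x512x3 uint8, red, green, blue; 384x512 float32, m along the optical axis (not along the pixel's ray), 0 where there is no reading.
- viewer.camera_info(name): a dict with "K" (3x3 intrinsics, pixels), "D" ([k1, k2, p1, p2, k3] as OpenCV has them; the pictures are not rectified), "position" and "attitude" of the camera in the world. Camera axes: x right, y down, z forward; pixel columns grow to the right and rows downward; lengths in m; the calibration is good to about 2 mm. A picture is of the moment at which its call begins. camera_info takes no time and is no camera call.
A pose or a line that the arm cannot do raises arm.MotionError and nothing moves.
- ticket.sign_off(): hands the job in; it is judged then, once.
The state is a dict: "time_s": time; "qpos": joint angles; "joint_velocities": joint speeds; "joint_torque": joint torques, N m; "eef_pos": TCP position; "tool_rot": TCP orientation; "ft_force": force on the tool from outside, world axes, zero at the start; "ft_torque": the same for the moment, N m; "grip_width": finger opening in m; "grasp_force": force on a finger pad.
Only numpy, scipy, OpenCV 4.12 (cv2) and the standard library are available. Lean on these libraries where they do the work, as an engineer would, in place of code of your own. Each camera call takes 0.05 s, during which the arm holds its last target. There are 200 camera calls.

## Working session

There is one attempt and no reset: what is moved stays moved. The work goes in short steps, each a Python script; the robot and the scene stay as the last script left them, time stands still between calls to the robot, and variables do not carry over. Pictures are saved under pics/ and viewed, at most 14 in all, crops included, and the job is handed in when it is done.

```bash
ls; mkdir -p pics
python3 - <<'E'
from plant import arm, solver, viewer, ticket
import cv2,numpy as np
for n in("side","top"):
    p,d=viewer.snapshot(n); cv2.imwrite(f"pics/{n}0.png",p[:,:,::-1]); np.save(f"pics/{n}0.npy",d)
    c=viewer.camera_info(n); print(n,c, (d>0).mean())
print(arm.state()); print(arm.hold_point_z)
E
```

```text
pics
side {'K': array([[475.79186574,   0.        , 239.36475501],
       [  0.        , 475.79186574, 194.69019316],
       [  0.        ,   0.        ,   1.        ]]), 'D': array([-0.11640758,  0.        ,  0.        ,  0.        ,  0.        ]), 'position': array([0.34928673, 0.60962857, 0.6664264 ]), 'attitude': array([-0.11363057,  0.88709106, -0.44226569,  0.06751742])} 0.9959208170572916
top {'K': array([[385.51744978,   0.        , 259.18064997],
       [  0.        , 385.51744978, 191.51396265],
       [  0.        ,   0.        ,   1.        ]]), 'D': array([-0.07044932,  0.        ,  0.        ,  0.        ,  0.        ]), 'position': array([ 0.41059733, -0.16065992,  1.0114712 ]), 'attitude': array([-0.69697853,  0.71042719, -0.06351175,  0.07402967])} 0.9959971110026041
{'time_s': 0.1, 'qpos': array([-1.18801818e+00,  3.20236524e-01,  1.56553604e+00,  1.17255823e-05,
        1.25741167e+00, -1.99905422e-02]), 'joint_velocities': array([ 1.12034401e-03, -2.20930953e-03, -2.96335236e-03,  1.93594999e-03,
       -9.53501304e-05, -7.45314503e-04]), 'joint_torque': array([-3.73170815e-04, -4.16409302e+01, -2.34705180e+01, -2.95933880e-06,
        4.92155144e-03,  9.14382895e-06]), 'eef_pos': array([ 0.22523319, -0.52859484,  0.23056958]), 'tool_rot': array([ 9.79790664e-01,  2.00024052e-01, -1.38076194e-04, -7.83736575e-04]), 'ft_force': array([-1.56069775, -0.11132416, -0.02918627]), 'ft_torque': array([-0.06299377,  0.0002603 ,  0.03224906]), 'grasp_force': 0.0, 'grip_width': 0.0857628321121505}
-0.0187
```

View pics/side0.png

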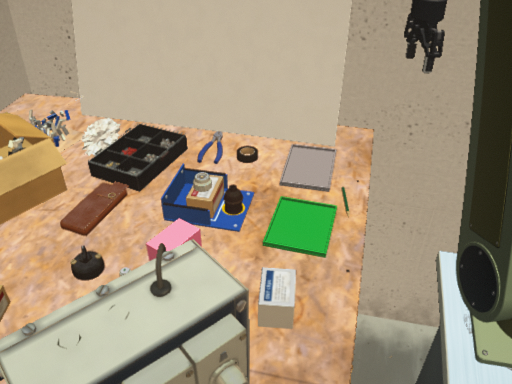

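View pics/top0.png

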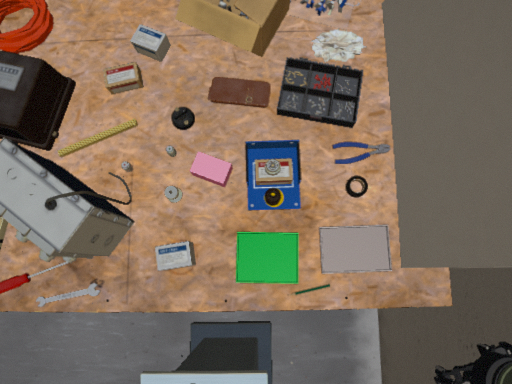

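The side view shows the rack at (208,198), with the white cap at (203,183) on its carton and the lamp holder at (234,200). The front carton is at (278,298), green tray (301,226), grey tray (309,167).
In the top view the rack is at (273,175), the front blue-label carton (175,255), green tray (267,258) and grey tray (355,249).

Candidates and look-alikes (top pixels):
- **Red-label carton:** (274,172) in the rack is the one wanted. (124,77) at the far back and the pink one at (211,168) are not.
- **Blue-label carton:** (175,255) at the front is the one wanted. (150,42) at the far back is not.
- **White cap:** (274,168) on the carton is the one wanted. The insulator (173,193) and the small fuse (171,151) stay.
- **Dark round things:** the lamp holder (274,197) is wanted. The black knob (183,118) and the tape (357,186) are not.

```bash
cat > h.py <<'E'
import cv2,numpy as np
from scipy.spatial.transform import Rotation as R
from plant import arm, solver, viewer, ticket
C={n:viewer.camera_info(n) for n in("side","top")}
def ray(n,uv):
    c=C[n]; p=cv2.undistortPoints(np.array(uv,float).reshape(-1,1,2),c["K"],c["D"]).reshape(-1,2)
    return c["position"],R.from_quat(c["attitude"]).apply(np.c_[p,np.ones(len(p))])
def plane(n,uv,z):
    o,d=ray(n,uv); return o+d*((z-o[2])/d[:,2])[:,None]
def tri(uvs,uvt):
    a,d=ray("side",[uvs]); b,e=ray("top",[uvt]); d=d[0]/np.linalg.norm(d);e=e[0]/np.linalg.norm(e)
    t=np.linalg.lstsq(np.c_[d,-e],b-a,rcond=None)[0]; p,q=a+t[0]*d,b+t[1]*e
    return (p+q)/2,np.linalg.norm(p-q)
def snap(n,tag):
    p,d=viewer.snapshot(n); cv2.imwrite(f"pics/{n}{tag}.png",p[:,:,::-1]); np.save(f"pics/{n}{tag}.npy",d); return p[:,:,::-1].copy(),d
def mask(img,lo,hi,roi):
    m=cv2.inRange(cv2.cvtColor(img,cv2.COLOR_BGR2HSV),lo,hi); x0,y0,x1,y1=roi
    k=np.zeros_like(m);k[y0:y1,x0:x1]=m[y0:y1,x0:x1]; return k
def big(m):
    return max(cv2.findContours(m,cv2.RETR_EXTERNAL,cv2.CHAIN_APPROX_NONE)[0],key=cv2.contourArea)
def crop(img,roi,s): x0,y0,x1,y1=roi; return cv2.resize(img[y0:y1,x0:x1],None,fx=s,fy=s,interpolation=cv2.INTER_CUBIC)
E
python3 - <<'E'
from h import *
t=cv2.imread("pics/top0.png");s=cv2.imread("pics/side0.png")
a=crop(t,(236,135,311,215),5);b=crop(s,(155,160,260,235),4)
c=crop(t,(150,235,200,275),5);e=crop(s,(250,260,305,335),3)
o=np.zeros((600,800,3),np.uint8)
for im,x,y in((a,0,0),(b,378,0),(e,378,302),(c,548,302)):o[y:y+im.shape[0],x:x+im.shape[1]]=im
cv2.imwrite("pics/crop0.png",o)
# trays
for nm,lo,hi,rt,rs in(("green",(50,120,60),(75,255,255),(225,225,310,290),(255,190,345,260)),("grey",(0,0,90),(179,60,200),(310,220,400,280),(270,140,345,195)),("rack",(100,120,60),(125,255,255),(236,130,311,215),(155,160,260,235)),("clip",(0,0,100),(179,75,255),(150,235,200,275),(250,260,305,335)),("tape",(0,0,0),(179,255,50),(340,170,375,200),(230,140,262,166))):
  for n,im,r in(("top",t,rt),("side",s,rs)):
    k=big(mask(im,lo,hi,r)); q=cv2.minAreaRect(k); P=plane(n,cv2.boxPoints(q),0.012)
    print(nm,n,cv2.contourArea(k),np.round(q[0],1),np.round(P[:,:2].mean(0),4),"sides",np.round(np.linalg.norm(np.diff(P[:3],axis=0),axis=1),3),"poly",cv2.approxPolyDP(cv2.convexHull(k),4,True).reshape(-1,2).tolist())
E
```

```text
green top 3019.5 [266.8 257.2] [ 0.4367 -0.1639] sides [0.13  0.159] poly [[298, 233], [297, 283], [236, 281], [237, 232]]
green side 3064.0 [299.3 225. ] [ 0.4401 -0.1628] sides [0.178 0.149] poly [[281, 197], [336, 206], [325, 256], [263, 244]]
grey top 3138.0 [355.1 248.7] [ 0.4535 -0.392 ] sides [0.183 0.122] poly [[387, 225], [391, 270], [322, 273], [319, 227]]
grey side 1867.5 [307.6 166.5] [ 0.4565 -0.3892] sides [0.198 0.135] poly [[335, 149], [328, 190], [280, 184], [292, 145]]
rack top 3344.5 [272.9 174.7] [ 0.6547 -0.1847] sides [0.141 0.187] poly [[298, 140], [299, 207], [249, 209], [246, 142]]
rack side 1040.0 [210.6 215.7] [ 0.6304 -0.1454] sides [0.211 0.134] poly [[253, 193], [238, 230], [164, 215], [163, 205]]
clip top 811.5 [172.6 255.6] [0.444  0.0792] sides [0.093 0.064] poly [[188, 241], [192, 265], [157, 270], [156, 246]]
clip side 1958.5 [276.4 297. ] [0.4463 0.0448] sides [0.138 0.069] poly [[262, 267], [295, 269], [291, 327], [259, 325]]
tape top 304.5 [356. 186.] [ 0.6177 -0.4044] sides [0.054 0.054] poly [[357, 176], [364, 179], [366, 189], [354, 196], [346, 185]]
tape side 90.0 [247. 155.] [ 0.6153 -0.4   ] sides [0.047 0.058] poly [[256, 150], [255, 159], [238, 159], [239, 149]]
```

View pics/crop0.png

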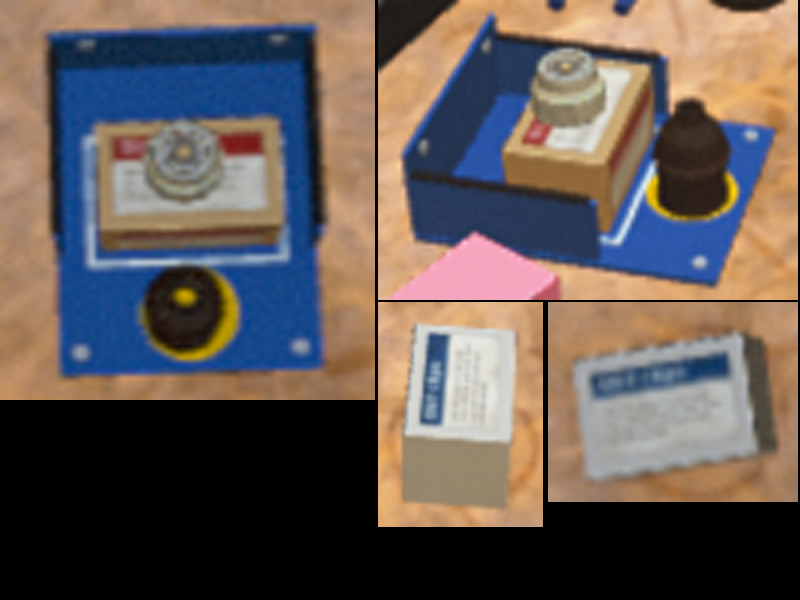

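The crop confirms the choice. The red-label carton is in the rack with a stepped white cap on it at top (272.6,165) / side (202,177). The dark lamp holder is on the yellow mark, and the front carton has the blue label. The cap's lower part is its wide part.

Run:
```python
from h import *
dt=np.load("pics/top0.npy")
A=lambda x,y:(236+x/5,135+y/5); B=lambda x,y:(155+(x-378)/4,160+y/4)
Q={ # order: +x-y, -x-y, -x+y, +x+y  (side,top)
"green":[((281,197),(298,233)),((336,206),(297,283)),((325,256),(236,281)),((263,244),(237,232))],
"grey":[((292,145),(387,225)),((335,149),(391,270)),((328,190),(322,273)),((280,184),(319,227))],
"clip":[((262.7,267.3),(188.4,241.2)),((296.7,268.3),(191.6,263.6)),((294.3,306),(158.4,270.2)),((259,304),(155.8,247))],
"carton":[(B(585,54),A(278,117)),(B(655,66),A(283,228)),(B(603,164),A(103,236)),(B(505,147),A(98,125))],
"rackfront":[(B(774,131),A(321,371)),(B(714,284),A(62,374))],
"capTop":[(B(567,68),A(183,150))],"lampTop":[(B(689,103),A(185,297))],
}
for k,v in Q.items():
    P=[];
    for s,t in v:
        p,g=tri(s,t);P.append(p);c,d=ray("top",[t]);z=dt[int(round(t[1])),int(round(t[0]))];print(k,np.round(p,4),"gap",round(g,4),"depth z",round(c[2]+d[0][2]*z,3))
    P=np.array(P)
    if len(P)==4:
        e=lambda a,b:np.round(np.linalg.norm((P[b]-P[a])[:2]),3)
        yaw=[np.degrees(np.arctan2(*(d[1],d[0]))) for d in(P[0]-P[1],P[3]-P[2])]+[np.degrees(np.arctan2(-d[0],d[1])) for d in(P[3]-P[0],P[2]-P[1])]
        print("   centre",np.round(P.mean(0),4),"x",e(0,1),e(2,3),"y",e(0,3),e(1,2),"yaw",np.round(yaw,1))
# outline and yellow mark on floor plane z=.006 (top view)
t=cv2.imread("pics/top0.png")
print(plane("top",[A(88,268),A(288,258),A(87,137)],.006)[:,:2].round(4))
print("rack front",plane("top",[A(62,374),A(321,371)],.006)[:,:2].round(4))
for n,r in(("top",(255,180,290,212)),("side",(215,180,250,220))):
    im=cv2.imread(f"pics/{n}0.png");k=big(mask(im,(20,150,120),(35,255,255),r))
    w=plane(n,k.reshape(-1,2),.006)[:,:2]; h=cv2.convexHull(w.astype(np.float32)).reshape(-1,2)
    print(n,"yellow",np.round(cv2.minEnclosingCircle(w.astype(np.float32)),4) if 0 else cv2.minEnclosingCircle(w.astype(np.float32)))
    k=big(mask(im,(0,0,0),(20,255,75),r)); print(n,"lamp",cv2.boundingRect(k))
```

```text
green [ 0.4962 -0.2462  0.0102] gap 0.0009 depth z 0.01
green [ 0.3701 -0.239   0.013 ] gap 0.0003 depth z 0.012
green [ 0.3761 -0.0841  0.0046] gap 0.0026 depth z 0.011
green [ 0.5021 -0.0877  0.0059] gap 0.0012 depth z 0.013
   centre [ 0.4361 -0.1642  0.0084] x 0.126 0.126 y 0.159 0.155 yaw [-3.3 -1.6 -2.1 -2.2]
grey [ 0.512  -0.4797  0.0098] gap 0.0007 depth z 0.009
grey [ 0.3971 -0.4801  0.0136] gap 0.0009 depth z 0.013
grey [ 0.3942 -0.3043  0.0061] gap 0.0016 depth z 0.012
grey [ 0.5103 -0.3021  0.0056] gap 0.0025 depth z 0.002
   centre [ 0.4534 -0.3915  0.0088] x 0.115 0.116 y 0.178 0.176 yaw [0.2 1.1 0.6 0.9]
clip [0.4765 0.0288 0.0603] gap 0.0011 depth z 0.062
clip [0.4196 0.0195 0.0628] gap 0.0054 depth z 0.049
clip [0.4069 0.1019 0.0602] gap 0.0009 depth z -0.001
clip [0.4637 0.1103 0.0587] gap 0.0007 depth z 0.06
   centre [0.4417 0.0651 0.0605] x 0.058 0.057 y 0.083 0.083 yaw [9.3 8.5 8.9 8.8]
carton [ 0.6755 -0.234   0.0569] gap 0.0166 depth z 0.006
carton [ 0.6257 -0.2335  0.0545] gap 0.0008 depth z 0.006
carton [ 0.6254 -0.1416  0.053 ] gap 0.0024 depth z 0.041
carton [ 0.6817 -0.1404  0.0556] gap 0.0009 depth z 0.055
   centre [ 0.6521 -0.1874  0.055 ] x 0.05 0.056 y 0.094 0.092 yaw [-0.6  1.3 -3.8  0.2]
rackfront [ 0.5604 -0.2546  0.0047] gap 0.0015 depth z -0.003
rackfront [ 0.5607 -0.118   0.0029] gap 0.0007 depth z -0.002
capTop [ 0.6599 -0.1832  0.0818] gap 0.0019 depth z 0.082
lampTop [ 0.5894 -0.1823  0.0705] gap 0.0019 depth z 0.008
[[ 0.6174 -0.1327]
 [ 0.6206 -0.2393]
 [ 0.6896 -0.1332]]
rack front [[ 0.5606 -0.1181]
 [ 0.5595 -0.2545]]
top yellow ((0.5908661484718323, -0.187699094414711), 0.023960547521710396)
top lamp (265, 189, 15, 16)
side yellow ((0.6028052568435669, -0.18053379654884338), 0.020413879305124283)
side lamp (224, 185, 18, 29)
```

```bash
cat >> h.py <<'E'
def q(yaw): return (R.from_euler('z',yaw,degrees=True)*R.from_quat([1,0,0,0])).as_quat()
def rep(tag):
    s=arm.state(); print(tag,"t",round(s["time_s"],1),"tcp",np.round(s["eef_pos"],4),"w",round(s["grip_width"],4),"gf",round(s["grasp_force"],1),"F",np.round(s["ft_force"],1)); return s
def over(x,y,yaw,z=.22): arm.movep([x,y,z],q(yaw))
def pick(x,y,yaw,z,opening,f,zu=.2,zap=.2):
    arm.grip(opening,f); over(x,y,yaw,zap); arm.movel([x,y,z+.02],feed=.15)
    print("hit" if arm.movel([x,y,z],feed=.04,contact_N=6) else "free"); rep("down")
    arm.grip(0.0,f); rep("gripped"); arm.movel([x,y,zu],feed=.12); rep("up")
def place(x,y,yaw,z,opening,zap=.2):
    over(x,y,yaw,zap); arm.movel([x,y,z+.015],feed=.15); c=arm.movel([x,y,z-.004],feed=.02,contact_N=2.5); s=rep("contact" if c else "nocontact")
    arm.grip(opening); arm.movel([x,y,zap],feed=.12); return s
E
python3 - <<'E'
from h import *
pick(.6585,-.184,0,.0585,.062,30)
for n in("top","side"): snap(n,1)
a=crop(cv2.imread("pics/top1.png"),(220,120,320,230),4);b=crop(cv2.imread("pics/side1.png"),(160,110,260,240),3)
o=np.zeros((440,800,3),np.uint8);o[:440,:400]=a;o[:390,400:700]=b;cv2.imwrite("pics/crop1.png",o)
E
```

```text
free
down t 4.1 tcp [ 0.6585 -0.184   0.0584] w 0.0619 gf 0.0 F [-0.4 -0.1  0.2]
gripped t 4.4 tcp [ 0.6589 -0.1841  0.0592] w 0.038 gf 30.4 F [-0.8 -0.   2.6]
up t 5.7 tcp [ 0.658  -0.1839  0.1989] w 0.038 gf 30.2 F [-0.9 -0.2 -0.7]
```

View pics/crop1.png

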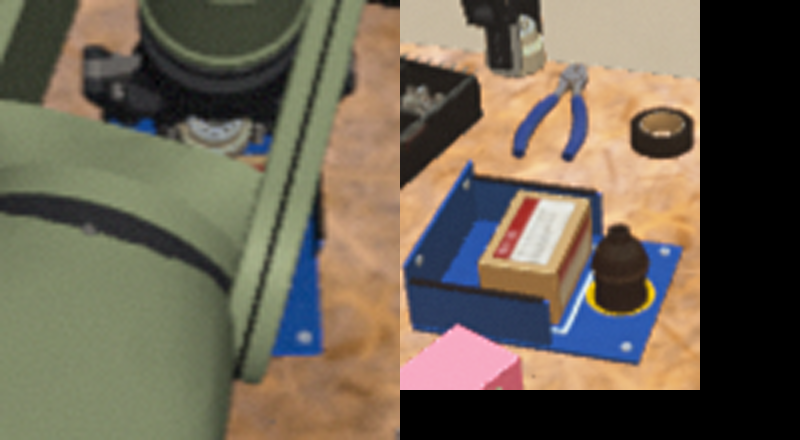

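The side view (crop1) shows the cap upright in the fingers at side px ≈(201,123) and the carton undisturbed. I'll set it in the grey tray and then fetch the lamp holder.

Run:
```python
from h import *
place(.4535,-.433,90,.0085,.056)
over(.6,-.05,0,.25)
for n in("top","side"): snap(n,2)
a=crop(cv2.imread("pics/top2.png"),(220,135,400,290),3);b=crop(cv2.imread("pics/side2.png"),(200,130,350,240),1.7)
o=np.zeros((470,800,3),np.uint8);o[:a.shape[0],:a.shape[1]]=a;o[:b.shape[0],542:542+b.shape[1]]=b;cv2.imwrite("pics/crop2.png",o)
```

```text
contact t 9.7 tcp [ 0.4534 -0.4329  0.0091] w 0.0383 gf 30.6 F [-0.4 -0.3  3.4]
```

View pics/crop2.png

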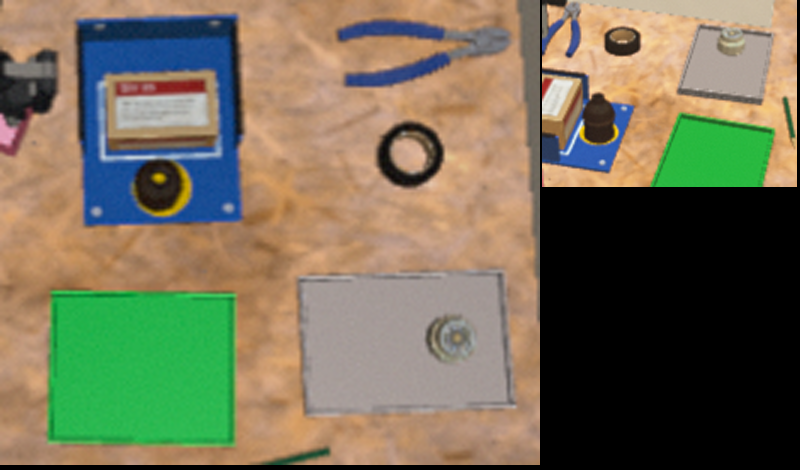

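The cap stands upright in the grey tray at top px (371,247), and the lamp holder is still on its mark at top px (274,196).

Run:
```python
from h import *
print("cap",plane("top",[(371,247.3)],.032))
pick(.5895,-.183,0,.0125,.068,30)
s=place(.4535,-.350,90,.0105,.062)
over(.6,-.05,90,.25)
for n in("top","side"): snap(n,3)
a=crop(cv2.imread("pics/top3.png"),(220,135,400,290),3);b=crop(cv2.imread("pics/side3.png"),(200,130,350,240),1.7)
o=np.zeros((470,800,3),np.uint8);o[:a.shape[0],:a.shape[1]]=a;o[:b.shape[0],542:542+b.shape[1]]=b;cv2.imwrite("pics/crop3.png",o)
```

```text
cap [[ 0.45463686 -0.42747973  0.032     ]]
free
down t 16.6 tcp [ 0.5895 -0.183   0.0123] w 0.0679 gf 0.0 F [ 0.1 -0.5  0.1]
gripped t 16.9 tcp [ 0.5898 -0.183   0.013 ] w 0.0399 gf 30.5 F [0.4 0.4 1.7]
up t 18.7 tcp [ 0.5891 -0.1829  0.1992] w 0.0406 gf 30.3 F [-0.8 -0.2 -1.1]
contact t 22.4 tcp [ 0.4534 -0.3499  0.0109] w 0.0404 gf 30.8 F [-0.7  0.2  5.1]
```

View pics/crop3.png

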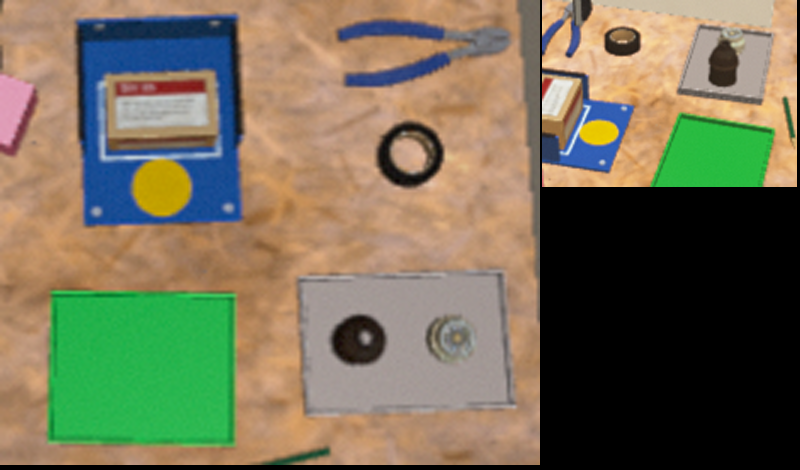

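Both now stand upright in the grey tray, lamp holder at top px (339,248) and cap at (371,248), and the yellow mark is clear at (274,197.5). Next is the carton. I'll refine the rack's centre and yaw from the mark and front edge in the same script.

Run:
```python
from h import *
for n,r in(("top",(255,180,290,212)),("side",(215,180,250,220))):
    im=cv2.imread(f"pics/{n}3.png");k=big(mask(im,(20,150,120),(35,255,255),r))
    w=plane(n,k.reshape(-1,2),.006)[:,:2].astype(np.float32); print(n,"yellow",cv2.minEnclosingCircle(w),w.min(0)/2+w.max(0)/2)
b=plane("top",[(252,205.3),(296.3,204)],.007); print("screws",b[:,:2].round(4))
pick(.6535,-.187,90,.013,.085,40)
s=place(.437,-.164,88.3,.011,.074)
over(.45,-.02,98.9,.25)
for n in("top","side"): snap(n,4)
a=crop(cv2.imread("pics/top4.png"),(140,135,400,290),3);cv2.imwrite("pics/crop4.png",a)
```

```text
top yellow ((0.5934578776359558, -0.18495774269104004), 0.025024855509400368) [ 0.59363437 -0.18509604]
side yellow ((0.5933376550674438, -0.18850143253803253), 0.025574052706360817) [ 0.593304   -0.18832004]
screws [[ 0.5723 -0.1278]
 [ 0.5734 -0.2447]]
free
down t 28.8 tcp [ 0.6535 -0.187   0.0128] w 0.0849 gf 0.0 F [ 0.1  0.  -0.5]
gripped t 29.1 tcp [ 0.6539 -0.1871  0.0135] w 0.0572 gf 44.3 F [-0.   0.3  2.1]
up t 30.8 tcp [ 0.6531 -0.1869  0.199 ] w 0.0578 gf 44.2 F [-0.6  0.  -0.9]
contact t 33.7 tcp [ 0.4368 -0.1639  0.0114] w 0.058 gf 44.4 F [-0.7  0.6  2.9]
```

View pics/crop4.png

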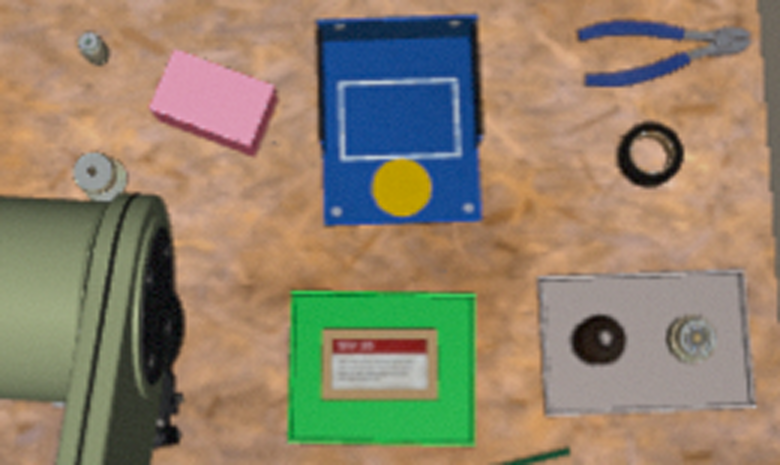

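The red-label carton is upright in the middle of the green tray at top px (266.5,256). The bay outline is clear, its corners at about (253,162), (293,161), (294,187) and (254,189), so I'll measure the bay and check the carton.

Run:
```python
from h import *
def rect(n,tag,lo,hi,roi,z):
    im=cv2.imread(f"pics/{n}{tag}.png");k=big(mask(im,lo,hi,roi)); P=plane(n,k.reshape(-1,2),z)[:,:2]
    q=cv2.minAreaRect((P*1000).astype(np.float32)); print(n,np.round(q[0],1),np.round(q[1],1),"ang",round(q[2],2))
print("bay");rect("top",4,(0,0,130),(179,110,255),(248,156,299,193),.006);rect("side",4,(0,0,120),(179,110,255),(160,175,235,224),.006)
print("bay tri", [np.round(x,4) for x in [tri((214.5,221),(253.8,188.5))]])
print("carton");rect("top",4,(0,0,90),(30,130,255),(245,240,290,272),.052)
print("green");rect("top",4,(50,120,60),(75,255,255),(225,225,310,290),.012)
print("clip top0");rect("top",0,(0,0,125),(179,75,255),(150,235,200,275),.060)
a=crop(cv2.imread("pics/side4.png"),(155,150,265,240),6);cv2.imwrite("pics/crop4s.png",a)
```

```text
bay
top [ 654.8 -183.7] [ 74.7 108.2] ang 0.53
side [ 768.5 -201.5] [ 37.5 148.8] ang 13.4Traceback (most recent call last):
  File "<stdin>", line 6, in <module>
    return _wrapfunc(a, 'round', decimals=decimals, out=out)
    return _wrapit(obj, method, *args, **kwds)
    conv = _array_converter(obj)
ValueError: setting an array element with a sequence. The requested array has an inhomogeneous shape after 1 dimensions. The detected shape was (2,) + inhomogeneous part.
```

Run:
```python
from h import *
def rect(n,tag,lo,hi,roi,z):
    im=cv2.imread(f"pics/{n}{tag}.png");k=big(mask(im,lo,hi,roi)); P=plane(n,k.reshape(-1,2),z)[:,:2]
    q=cv2.minAreaRect((P*1000).astype(np.float32)); print(n,np.round(q[0],1),np.round(q[1],1),"ang",round(q[2],2))
print("carton");rect("top",4,(0,0,90),(30,130,255),(245,240,290,272),.052)
print("carton0 in rack");rect("top",3,(0,0,90),(30,130,255),(253,157,295,183),.054)
print("green");rect("top",4,(50,120,60),(75,255,255),(225,225,310,290),.012)
print("clip top0");rect("top",0,(0,0,125),(179,75,255),(150,235,200,275),.060)
a=crop(cv2.imread("pics/side4.png"),(155,150,265,240),6);cv2.imwrite("pics/crop4s.png",a)
```

```text
carton
top [ 438.1 -163.1] [91.3 53.7] ang 88.97
carton0 in rack
top [ 655.  -185.6] [94.7 63.3] ang 89.12
green
top [ 436.8 -164.4] [158.1 129.4] ang 87.66
clip top0
top [442.4  67.4] [60.9 85.7] ang 8.57
```

View pics/crop4s.png

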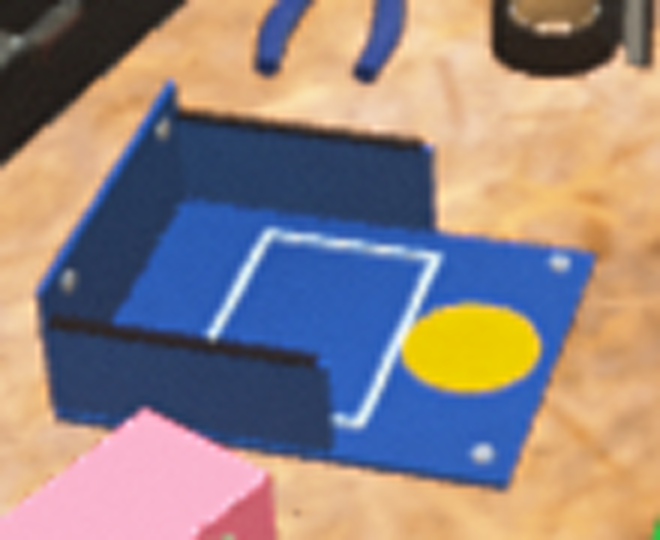

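The side crop shows the empty bay with outline corners at side px (215,221) and (228,193), and the yellow mark intact. Now I'll move the blue-label carton.

Run:
```python
from h import *
for a,b in(((215,220.8),(253.7,188.7)),((228.3,192.8),(294.3,187)),((199.7,188.8),(292.7,161.3))): p,g=tri(a,b);print("bay corner",p.round(4),round(g,4))
pick(.442,.0655,98.8,.013,.085,40)
s=place(.6542,-.1855,90.3,.019,.074)
over(.5,-.5,90.3,.25)
for n in("top","side"): snap(n,5)
def rect(n,tag,lo,hi,roi,z):
    im=cv2.imread(f"pics/{n}{tag}.png");k=big(mask(im,lo,hi,roi)); P=plane(n,k.reshape(-1,2),z)[:,:2]
    q=cv2.minAreaRect((P*1000).astype(np.float32)); print(n,np.round(q[0],1),np.round(q[1],1),"ang",round(q[2],2))
rect("top",5,(0,0,125),(179,75,255),(252,150,297,183),.066)
a=crop(cv2.imread("pics/top5.png"),(236,130,311,215),5);b=crop(cv2.imread("pics/side5.png"),(155,150,260,235),4)
o=np.zeros((425,800,3),np.uint8);o[:425,:375]=a;o[:340,378:798]=b;cv2.imwrite("pics/crop5.png",o)
```

```text
bay corner [ 0.6174 -0.1329  0.0073] 0.0011
bay corner [ 0.6198 -0.2413  0.0039] 0.0002
bay corner [ 0.6902 -0.2395  0.0048] 0.001
free
down t 39.2 tcp [0.442  0.0655 0.0128] w 0.0852 gf 0.0 F [ 0.1 -0.2  1. ]
gripped t 39.5 tcp [0.4423 0.0656 0.0133] w 0.0597 gf 43.9 F [0.4 0.1 2. ]
up t 41.2 tcp [0.4416 0.0655 0.1994] w 0.0596 gf 43.7 F [-0.7 -0.4 -1.3]
contact t 44.5 tcp [ 0.654  -0.1854  0.0192] w 0.0598 gf 44.0 F [-0.1  0.2  4.1]
top [ 654.8 -181.7] [96.5 57.4] ang 88.75
```

View pics/crop5.png

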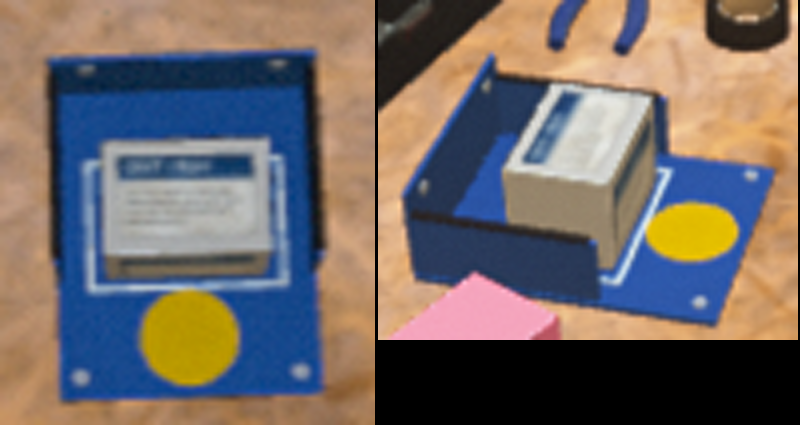

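The blue-label carton stands in the bay with its front bottom edge at top px ≈(257–290,185). Left and right margins are equal, and the outline looks turned about 1° relative to it. I'll check this with line fits.

Run:
```python
from h import *
def fit(P): vx,vy,x,y=cv2.fitLine((P*1000).astype(np.float32),cv2.DIST_HUBER,0,.01,.01).ravel(); return vx,vy,x,y
def yaw(v): a=np.degrees(np.arctan2(v[1],v[0])); return (a+45)%90-45
im=cv2.imread("pics/top4.png"); m=mask(im,(0,0,125),(179,120,255),(248,156,299,193)); k=big(m); P=plane("top",k.reshape(-1,2),.006)[:,:2]
c=np.array([.6545,-.184])
for nm,s in(("front",(P[:,0]<c[0]-.03)&(abs(P[:,1]-c[1])<.045)),("back",(P[:,0]>c[0]+.03)&(abs(P[:,1]-c[1])<.045)),("left",(P[:,1]>c[1]+.046)&(abs(P[:,0]-c[0])<.026)),("right",(P[:,1]<c[1]-.046)&(abs(P[:,0]-c[0])<.026))):
    v=fit(P[s]); print(nm,s.sum(),"yaw",round(yaw(v),2),"at",np.round(v[2:],1))
# rack floor front edge and open-side edges
k=big(mask(im,(100,120,60),(125,255,255),(236,130,311,215)));P=plane("top",k.reshape(-1,2),.006)[:,:2]
s=(P[:,0]<.57)&(abs(P[:,1]-c[1])<.055); v=fit(P[s]); print("rackfront",yaw(v),v[2:])
for sg in(1,-1):
    s=(P[:,0]<.61)&(P[:,0]>.575)&((P[:,1]-c[1])*sg>.06); v=fit(P[s]);print("rackside",s.sum(),yaw(v),v[2:])
# carton edges in the new picture: top face (z .066)
im=cv2.imread("pics/top5.png"); g=cv2.cvtColor(im,cv2.COLOR_BGR2HSV)
m=mask(im,(0,0,0),(179,110,255),(252,156,297,190))
k=big(m);P=plane("top",k.reshape(-1,2),.066)[:,:2]
print(cv2.boundingRect(k))
for nm,s in(("back",P[:,0]>P[:,0].max()-.008),("left",P[:,1]>P[:,1].max()-.006),("right",P[:,1]<P[:,1].min()+.006)):
    v=fit(P[s]);print("clip",nm,s.sum(),round(yaw(v),2),v[2:].round(1) if hasattr(v[2:],'round') else np.round(v[2:],1))
# colour at carton bottom, front edge
col=g[178:194,273]; print(col.tolist())
```

```text
front 44 yaw 0.93 at [ 619.4 -183.1]
back 33 yaw 1.27 at [ 690.8 -179.4]
left 19 yaw -0.82 at [ 651.6 -131.6]
right 19 yaw 2.02 at [ 657.4 -237.1]
rackfront 0.7422104 (np.float32(562.87415), np.float32(-178.51266))
rackside 13 -0.68390274 (np.float32(592.2623), np.float32(-117.434296))
rackside 13 4.015354 (np.float32(593.2799), np.float32(-251.2996))
(253, 157, 41, 33)
clip back 38 1.19 [ 684.3 -183. ]
clip left 29 -0.82 [ 643.  -133.4]
clip right 28 -1.97 [ 636.8 -231.6]
[[100, 5, 170], [90, 4, 172], [18, 8, 157], [23, 25, 93], [30, 4, 71], [19, 65, 113], [18, 67, 115], [109, 119, 107], [108, 131, 161], [90, 9, 176], [24, 201, 189], [25, 255, 187], [25, 255, 184], [25, 255, 183], [25, 255, 183], [25, 255, 182]]
```

The bay's yaw is about 0.9° and the carton is within 1° and 1 mm of it, so it stays. Now I'll pick the cap, gripping along y, which centres it in both directions.

Run:
```python
from h import *
im=cv2.imread("pics/top4.png");k=big(mask(im,(0,0,0),(179,255,75),(322,235,356,265)));(c,r)=cv2.minEnclosingCircle(k);print("lamp px",c,r,plane("top",[c],.03))
im=cv2.imread("pics/side4.png");k=big(mask(im,(0,0,0),(179,255,75),(285,145,330,190)));b=cv2.boundingRect(k);print(b,"side lamp mid", tri((b[0]+b[2]/2,b[1]+b[3]/2),c))
pick(.4534,-.4285,0,.0095,.056,30)
place(.6542,-.185,0,.0712,.054)
over(.6,-.42,90,.25)
for n in("top","side"): snap(n,6)
a=crop(cv2.imread("pics/top6.png"),(236,130,311,215),5);b=crop(cv2.imread("pics/side6.png"),(155,150,260,235),4)
o=np.zeros((425,800,3),np.uint8);o[:425,:375]=a;o[:340,378:798]=b;cv2.imwrite("pics/crop6.png",o)
```

```text
lamp px (339.0, 248.0625) 8.566248893737793 [[ 0.4547222  -0.34667647  0.03      ]]
(298, 151, 17, 30) side lamp mid (array([ 0.45420985, -0.34521428,  0.03778864]), np.float64(0.00032544844803056815))
free
down t 51.5 tcp [ 0.4534 -0.4285  0.0093] w 0.0561 gf 0.0 F [0.4 1.2 0.2]
gripped t 51.8 tcp [ 0.4536 -0.4287  0.0101] w 0.0373 gf 30.0 F [-0.5  0.6  3.4]
up t 53.6 tcp [ 0.4531 -0.4282  0.1991] w 0.0372 gf 29.7 F [ 0.  -0.9 -0.9]
contact t 56.4 tcp [ 0.6541 -0.1849  0.0722] w 0.0375 gf 30.5 F [0.7 1.  4.5]
```

View pics/crop6.png

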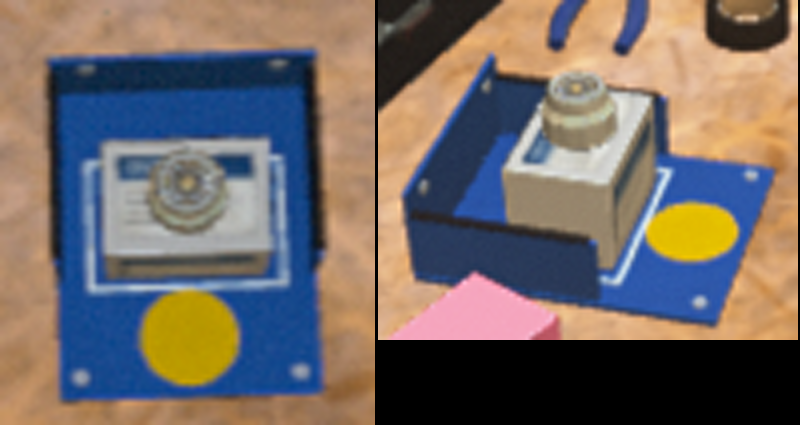

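The cap sits upright in the middle of the blue-label carton (top px ≈(273.6,169)). The lamp holder is next.

Run:
```python
from h import *
pick(.4534,-.348,90,.0109,.064,30)
place(.5922,-.186,0,.0129,.06)
over(.45,-.45,0,.25)
arm.set_joints([-1.188, 0.32, 1.565, 0, 1.257, -0.02])
for n in("top","side"): snap(n,7)
a=crop(cv2.imread("pics/top7.png"),(236,130,311,215),5);b=crop(cv2.imread("pics/side7.png"),(155,150,260,235),4);c=crop(cv2.imread("pics/top7.png"),(150,130,400,290),1.0)
o=np.zeros((510,800,3),np.uint8);o[:425,:375]=a;o[:340,378:798]=b;o[345:345+c.shape[0],378:378+c.shape[1]]=c;cv2.imwrite("pics/crop7.png",o)
```

```text
free
down t 62.6 tcp [ 0.4534 -0.348   0.0108] w 0.0643 gf 0.0 F [ 0.1 -0.2  0.1]
gripped t 62.9 tcp [ 0.4535 -0.3481  0.0113] w 0.0402 gf 30.6 F [-0.9  0.5  3.7]
up t 64.6 tcp [ 0.4531 -0.3478  0.1992] w 0.04 gf 30.3 F [-0.3 -0.5 -0.9]
contact t 68.3 tcp [ 0.592  -0.1859  0.0133] w 0.0399 gf 30.8 F [-0.4 -0.6  2.9]
```

View pics/crop7.png

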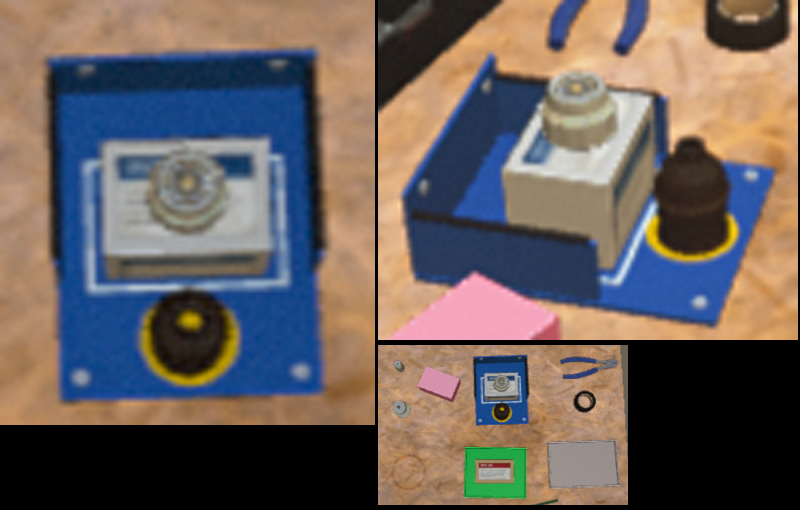

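The lamp holder stands upright, centred on the yellow mark at top px (274,197). The cap and cartons are in place, and the insulator, tape and loose fuse haven't moved. I'm handing in the job.

```bash
python3 -c "
from plant import ticket; print(ticket.sign_off())"
```

```text
the job is handed in; nothing more can be done
None
```

The job is handed in after about 70 s of robot time, with every item placed as asked; the last pictures show all of it in place and the insulator, tape roll and loose fuse unmoved.

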